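Test the conveyor's stop button and make it ready again

TASK

Test the mushroom stop button on the dish conveyor's control box: push it down until it latches and take the hand off so it stays in by itself, then twist it clockwise (seen from above) until it pops back up. Once it is up again, and not while it is in, press the small round reset button on the same box all the way in and let it come back out. Do all of this gently by pushing with the fingertips or the outside of the fingers, gripping and lifting nothing, and leave the dishes and bottles where they stand.

Things in the scene. Friction and masses are not known exactly. Their poses are not given: they have to be found in the camera images.
- station: the control box, fixed to the desk: a grey box 100 (its x) by 190 (its y) by 55 mm high; origin at the centre of its underside, z up. The mushroom stop button stands at its (0, +45 mm), the reset button at its (0, -55 mm). A short black cable gland, 26 mm thick, sticks out 18 mm from its +y end.
- stop_grip (a point): centre of the top of the stop button's grip bar: a black mushroom head 50 mm across, on its domed top an upright bar 12 mm thick, 46 mm long, 19 mm high above the dome's middle. y runs along the bar, z up on the turning axis; it sinks and turns with the head. Up, the bar's top is 107 mm and the dome's top 88 mm above the desk; the collar below is at 61 mm.
- stop_push (a joint): how far the stop button is pushed in, m: 0 up, 0.010 at its bottom stop. A spring pushes it up with 3 to 5 N; pushing it in takes up to about 6 N. Pushed past about 0.009 with the head not twisted, it latches and then stays at about 0.008 when let go.
- stop_twist (a joint): turn of the stop button's head, rad: 0 at rest, grows clockwise seen from above, stop at 0.8. A spring turns it back to 0 (torque 0.01 to 0.06 N m). When latched, turning it to 0.5 to 0.6 frees the latch and the head rises 8 mm; let go, it turns back to 0.
- reset_button_top (a point): centre of the top face of the reset button, a black round push button 28 mm across that stands 10 mm proud of a round grey mount 44 mm across; its top is 77 mm above the desk; vertical axis
- reset_button (a joint): how far the reset button is pushed in, m: 0 out, 0.006 fully in (4 N); a spring brings it back out
- petri_dish_1: round lidded dish 58 mm across, 15 mm high, standing loose on the conveyor belt (belt 66 mm above the desk); origin at the centre of its underside
- petri_dish_2: a second such dish on the belt; origin at the centre of its underside
- reagent_b: loose bottle with a screw cap, 50 mm across, 115 mm high, left of the control box; origin at the centre of its underside
- reagent_c: smaller loose bottle with a screw cap, 40 mm across, 85 mm high, right of the control box; origin at the centre of its underside
There are look-alikes about, which are no part of the job. Several things have the shape of the station; the one meant has the colours described above.

How it is judged:
By the outcome, as a careful person would: the job done as asked, in the order asked, and still so for the second after the job is handed in, with the robot touching nothing.
It also fails if it takes over 45 s, if anything falls off the work surface, if the arm or the gripper's body presses on something with over 40 N, if the wrist force passes 120 N, or if a joint passes its speed limit or range.

ROBOT

A 7-joint arm with a two-finger parallel gripper is mounted at the origin on a cart in front of the work surface, level with it; the furniture and walls round the work are solid. World frame = base frame: x ahead of the robot, y to its left, z up, the work surface at z = 0. Lengths are in m, angles in rad, forces in N, time in s.
With the tool pointing down it reaches from about 0.425 to 0.925 m from the base axis. Payload 6.8 kg.
Tool frame: the origin (TCP) lies on the front face of the gripper's body, between the roots of the fingers; the fingertips stand 73 mm ahead of it and the grasp point (between the pads) lies 54 mm ahead of it (env.nose_length is the distance from the TCP to the fingertips, in m); z points along the fingers, y is the direction in which the jaws open and shut (so a half turn about z gives the same grasp; the last joint's range is limited). The gripper opens to 85 mm and grips with 20 to 120 N. Pads are 22 mm wide; open, the fingers measure 114 mm over their backs; the gripper's body (76 mm by 85 mm) begins 54 mm behind the grasp point. The pads swing forward as they close: fully open they stand 13 mm farther back than shut.
Start: joints at [1.183, 0.477, 0.022, 1.555, -0.011, 1.109, -0.083], TCP at [0.186, -0.649, 0.304] pointing down, gripper open.
Joint ranges: [-2.96, 2.96], [-0.34, 2.1], [-1.41, 1.46], [0.24, 2.44], [-1.37, 4.51], [0.17, 1.92], [-2.96, 2.96]. Speed limits (rad/s): [2.39, 2.39, 3.14, 3.14, 3.14, 3.14, 3.14].

INTERFACE

Orientations are given as a unit quaternion [w, x, y, z].
In Python, from cell import env, kin, camera, calibration, job gives the robot as it stands. The module is installed in compiled form; this text tells all that it offers. Calls block until the motion is done:
- env.reach(position, orientation): joint-space move of the TCP to a pose.
- env.movel(position, velocity=0.15, rot=None, stop_force=None): straight line of the TCP; rot=None keeps the orientation; velocity is the mean speed in m/s. With stop_force (N) it stops when the force on the tool has changed by that much, and returns True; else False.
- env.goto_joints(angles): joint-space move.
- env.grip(opening, f_grip=None): finger opening in m; f_grip is the grip in N (None keeps the last); returns when the fingers have stopped.
- env.dwell(seconds).
- kin.inverse_kinematics(position, orientation): joint angles nearest the present ones, or None.
- env.get_state(): the state.
- camera(name): name is "scene" or "top" or "wrist"; returns (picture, depth): 420x560x3 uint8, blue, green, red; 420x560 float32, m along the optical axis (not along the pixel's ray), 0 where there is no reading.
- calibration(name): a dict with "fx", "fy", "cx", "cy" (pixels), "rvec" (rotation vector, rad) and "tvec" (3), from world to camera coordinates, as OpenCV has them. Camera axes: x right, y down, z forward; pixel columns grow to the right and rows downward; lengths in m; the calibration is good to about 2 mm. A picture is of the moment at which its call begins: read the wrist's pose just before it. calibration takes no time and is no camera call; for the wrist camera it gives the pose at the moment of the call.
A pose or a line that the arm cannot do raises env.PlanningError and nothing moves.
- job.job_done(): hands the job in, once; it reports no verdict.
The state is a dict: "time": time; "qpos": joint angles; "joint_velocities": joint speeds; "joint_torque": joint torques, N m; "tcp_pos": TCP position; "orientation": TCP orientation; "force": force on the tool from outside, world axes, zero at the start; "torque": the same for the moment, N m; "opening": finger opening in m.
Only numpy, scipy, OpenCV 4.12 (cv2) and the standard library are available. Lean on these libraries where they do the work, as an engineer would, in place of code of your own. Each camera call takes 0.05 s, during which the arm holds its last target.

## Working session

There is one attempt and no reset: what is moved stays moved. The work goes in short steps, each a Python script; the robot and the scene stay as the last script left them, time stands still between calls to the robot, and variables do not carry over. Pictures are saved under pics/ and viewed, and the job is handed in when it is done.

```bash
mkdir -p pics; ls; cat > h.py <<'E'
import numpy as np, cv2
from cell import env, kin, camera, calibration, job
def cal(n):
    c=calibration(n); R=cv2.Rodrigues(np.array(c["rvec"],float))[0]; return c,R,np.array(c["tvec"],float).ravel()
def back(n,u,v,d,C=None):
    c,R,t=C or cal(n); p=np.array([(u-c["cx"])/c["fx"]*d,(v-c["cy"])/c["fy"]*d,d]); return R.T@(p-t)
def plane(n,u,v,z,C=None):
    c,R,t=C or cal(n); o=-R.T@t; r=R.T@np.array([(u-c["cx"])/c["fx"],(v-c["cy"])/c["fy"],1.]); return o+r*(z-o[2])/r[2]
def proj(n,p,C=None):
    c,R,t=C or cal(n); q=R@np.array(p)+t; return c["fx"]*q[0]/q[2]+c["cx"],c["fy"]*q[1]/q[2]+c["cy"]
E
python3 - <<'E'
from h import *
for n in("scene","top","wrist"):
    im,d=camera(n); cv2.imwrite(f"pics/{n}0.png",im); np.save(f"pics/{n}0.npy",d)
    c,R,t=cal(n); print(n,c["fx"],-R.T@t,R[2])
s=env.get_state(); print(s["time"],s["force"],s["orientation"],s["opening"],env.nose_length)
E
```

```text
pics
scene 544.2894223370498 [-0.06189518  0.88221182  1.24076999] [ 0.40830008 -0.5616006  -0.71964979]
top 461.0387200569314 [ 0.50884367 -0.01933612  1.16280694] [ 0.09403432  0.0076131  -0.99553985]
wrist 330.32884846112603 [ 0.25829453 -0.62817718  0.371447  ] [-0.28142784 -0.07861788 -0.95635642]
0.15 [0.30475085 0.24261403 0.05259081] [-7.02965620e-04  9.90233377e-01  1.39417864e-01 -1.52248638e-04] 0.08535421155766804 0.0726
```

View pics/scene0.png

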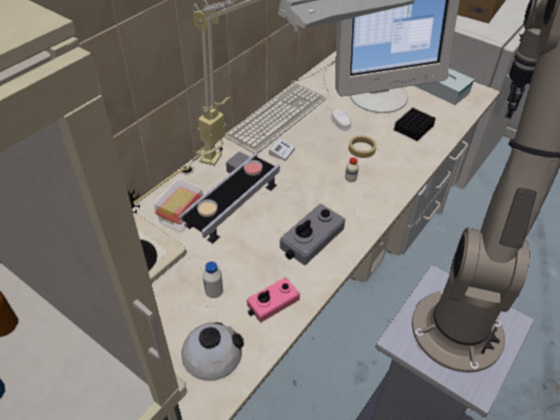

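View pics/top0.png

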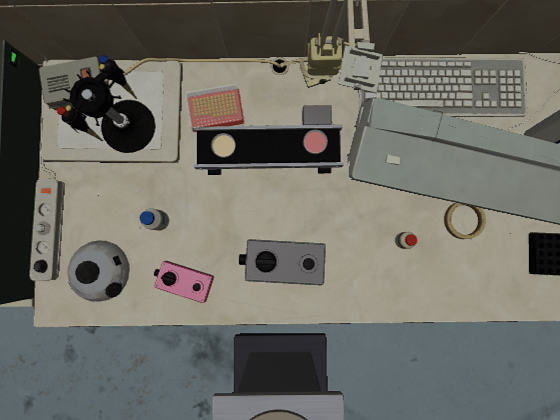

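Both views show three look-alikes: the grey box (top 285,262 / scene 313,233), the pink box (top 183,282 / scene 273,299), and a grey dome (top 99,270). The grey box, with its black mushroom, black reset button and gland on the left end, fits the description. I'll confirm it in a crop.

```bash
python3 - <<'E'
from h import *
im=cv2.imread("pics/top0.png"); a=cv2.resize(im[225:300,225:345],None,fx=5,fy=5,interpolation=cv2.INTER_CUBIC)
s=cv2.imread("pics/scene0.png"); b=cv2.resize(s[195:270,268:358],None,fx=4,fy=4,interpolation=cv2.INTER_CUBIC)
cv2.imwrite("pics/c1.png",a); cv2.imwrite("pics/c2.png",b)
d=np.load("pics/top0.npy"); D=np.load("pics/scene0.npy")
for u,v in[(265,261),(309,263),(285,262),(285,275),(246,242),(324,284),(246,282),(324,244),(224,145),(315,141),(400,150),(450,170),(405,240),(150,218),(270,300)]: print(u,v,back("top",u,v,d[v,u]).round(4))
E
```

```text
265 261 [0.478  0.0226 0.1112]
309 263 [ 0.4711 -0.0789  0.0756]
285 262 [ 0.4736 -0.0229  0.0592]
285 275 [ 0.443  -0.0225  0.0588]
246 242 [0.5227 0.0738 0.0069]
324 284 [ 0.4162 -0.1194  0.0008]
246 282 [0.4235 0.0747 0.0021]
324 244 [ 0.5151 -0.1174  0.048 ]
224 145 [0.7537 0.1193 0.0796]
315 141 [ 0.759  -0.0979  0.0853]
400 150 [ 0.6212 -0.1584  0.6262]
450 170 [ 0.5984 -0.2204  0.6143]
405 240 [ 0.522  -0.3055  0.0737]
150 218 [0.5788 0.2843 0.1138]
270 300 [0.3785 0.0154 0.0007]
```

View pics/c1.png

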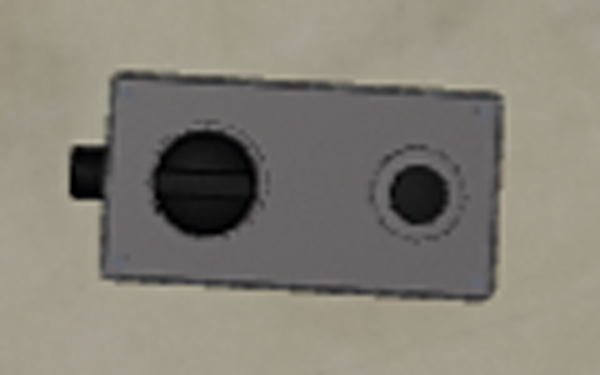

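View pics/c2.png

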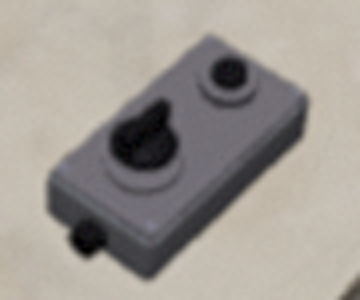

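The crops confirm the grey box: black mushroom with its bar at crop 1 (205,183), black reset button on a grey mount at (418,194), and the gland on the left. The pink box has the wrong colour, and the dome isn't a box. Next I'll check the lamp clearance and look closer with the wrist camera.

```bash
python3 - <<'E'
from h import *
d=np.load("pics/top0.npy"); C=cal("top")
P=[]
for v in range(0,420,3):
    for u in range(0,560,3):
        if d[v,u]>0:
            p=back("top",u,v,d[v,u],C)
            if p[2]>0.15: P.append(p)
P=np.array(P); 
for lo in np.arange(-.8,.8,.1):
    q=P[(P[:,1]>=lo)&(P[:,1]<lo+.1)]
    if len(q): print(round(lo,1),q[:,0].min().round(3),q[:,2].min().round(3),q[:,2].max().round(3))
# trial IK
from scipy.spatial.transform import Rotation as Ro
s=env.get_state(); print(s["qpos"])
q=kin.inverse_kinematics([0.13,-0.46,0.25],s["orientation"]); print(q)
for yaw in (0,np.pi/2,-np.pi/2,np.pi):
    r=(Ro.from_euler('z',yaw)*Ro.from_quat([1,0,0,0])).as_quat()[[3,0,1,2]]
    print(yaw,r.round(3),kin.inverse_kinematics([0.47,-0.02,0.25],r))
E
```

```text
-0.7 1.002 0.156 0.226
-0.6 0.722 0.152 0.267
-0.5 1.001 0.15 0.268
-0.4 0.536 0.151 0.621
-0.3 0.551 0.154 0.64
-0.2 0.569 0.15 0.664
-0.1 0.692 0.15 0.664
-0.0 1.0 0.15 0.286
0.1 1.0 0.153 0.288
0.2 1.0 0.15 0.292
0.3 0.758 0.15 0.319
0.4 0.756 0.15 0.313
0.5 1.0 0.153 0.298
0.6 0.486 0.15 0.189
[ 1.18289946  0.47764016  0.02237957  1.55621745 -0.01151264  1.10930214
 -0.08313276]
[ 1.16805518e+00  2.21172407e-01 -3.70281317e-03  2.06866445e+00
  9.76675479e-04  8.53193993e-01 -1.27250020e-01]
0 [0. 1. 0. 0.] [ 0.35145272  0.2478608  -0.50310091  2.05796274  0.15519451  0.87141378
 -1.80982117]
1.5707963267948966 [0.    0.707 0.707 0.   ] [ 0.49770649  0.27593701 -0.67489784  2.04943047  0.22145786  0.88671718
 -0.29979954]
-1.5707963267948966 [ 0.     0.707 -0.707  0.   ] [-1.07786656  0.4977976   1.30009042  2.1354942  -0.59905515  0.95442867
 -2.57868507]
3.141592653589793 [0. 0. 1. 0.] [ 0.71174135  0.34393296 -0.94119035  2.03814022  0.34810685  0.92555722
  1.15545402]
```

```bash
python3 - <<'E'
from h import *
from scipy.spatial.transform import Rotation as Ro
env.movel([0.13,-0.46,0.25],velocity=0.3)
q=np.array(env.get_state()["qpos"]); q[0]-=1.25
q[6]+=0
env.goto_joints(q)
s=env.get_state(); print(s["time"],s["tcp_pos"],s["orientation"],s["qpos"])
R=Ro.from_quat(np.array(s["orientation"])[[1,2,3,0]]).as_matrix(); print(R.round(3))
im,d=camera("wrist"); cv2.imwrite("pics/w1.png",im); np.save("pics/w1.npy",d)
import pickle; pickle.dump(cal("wrist"),open("pics/w1.pkl","wb"))
for yaw in np.arange(0,6.28,np.pi/6):
    r=(Ro.from_euler('z',yaw)*Ro.from_quat([1,0,0,0])).as_quat()[[3,0,1,2]]
    a=kin.inverse_kinematics([0.475,0.022,0.2],r);print(yaw.round(2),None if a is None else np.round(a,2))
E
```

```text
3.0 [ 0.47907724 -0.02274772  0.2507652 ] [0.0008958  0.72219642 0.69168699 0.00080108] [-0.07789337  0.22116968 -0.0057406   2.06648281  0.00218553  0.8515724
 -0.12808076]
[[ 0.043  0.999  0.002]
 [ 0.999 -0.043 -0.   ]
 [-0.     0.002 -1.   ]]
0.0 [-0.35  0.29  0.21  2.13 -0.09  0.73 -1.66]
0.52 [-0.28  0.29  0.12  2.13 -0.05  0.73 -1.17]
1.05 [-0.21  0.29  0.03  2.12 -0.01  0.73 -0.69]
1.57 [-0.14  0.29 -0.04  2.12  0.02  0.73 -0.19]
2.09 [-0.08  0.3  -0.12  2.11  0.05  0.74  0.3 ]
2.62 [-0.01  0.3  -0.2   2.11  0.09  0.74  0.79]
3.14 [ 0.07  0.31 -0.28  2.1   0.13  0.75  1.27]
3.67 [ 0.14  0.32 -0.37  2.1   0.17  0.76  1.76]
4.19 [ 0.22  0.33 -0.46  2.09  0.21  0.76  2.24]
4.71 [-1.1   0.66  1.28  2.17 -0.82  0.94 -2.47]
5.24 [-0.51  0.31  0.39  2.14 -0.17  0.73 -2.62]
5.76 [-0.43  0.3   0.3   2.13 -0.13  0.73 -2.14]
```

View pics/w1.png

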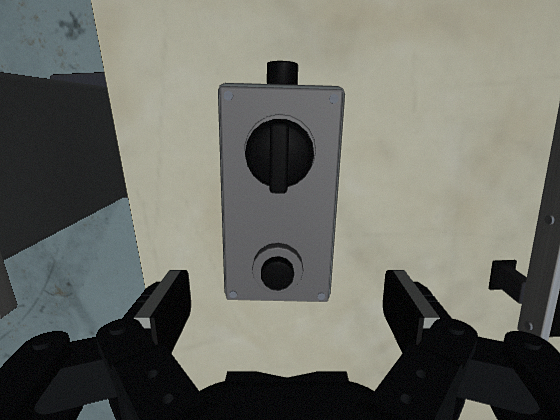

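The wrist view shows the gland at (283,72), mushroom at (280,152) with the bar running from (278,122) to (278,190), and reset at (277,274). I'll measure these by mask and cross-check with the top and scene views.

```bash
cat > m.py <<'E'
from h import *
import pickle
C={"wrist":pickle.load(open("pics/w1.pkl","rb")),"top":cal("top"),"scene":cal("scene")}
I={"wrist":cv2.imread("pics/w1.png"),"top":cv2.imread("pics/top0.png"),"scene":cv2.imread("pics/scene0.png")}
roi={"wrist":(205,60,360,310),"top":(240,235,332,292),"scene":(275,200,350,265)}
def tri(obs):
    A=[];b=[]
    for n,u,v in obs:
        c,R,t=C[n]; x=(u-c["cx"])/c["fx"]; y=(v-c["cy"])/c["fy"]
        A+=[R[0]-x*R[2],R[1]-y*R[2]]; b+=[x*t[2]-t[0],y*t[2]-t[1]]
    A=np.array(A);b=np.array(b);p=np.linalg.lstsq(A,b,rcond=None)[0];return p,(A@p-b)
out={}
for n in I:
    x0,y0,x1,y1=roi[n]; g=cv2.cvtColor(I[n],cv2.COLOR_BGR2GRAY)[y0:y1,x0:x1]
    m=(g<50).astype(np.uint8)
    k,l,st,ce=cv2.connectedComponentsWithStats(m)
    for i in range(1,k):
        if st[i,4]>25: 
            cn=max(cv2.findContours((l==i).astype(np.uint8),0,1)[0],key=cv2.contourArea)
            (a,b),r=cv2.minEnclosingCircle(cn); print(n,"dark",ce[i].round(1)+[x0,y0],st[i,4],"circ",round(a+x0,1),round(b+y0,1),round(r,1), st[i,:4]+[x0,y0,0,0])
E
python3 m.py
python3 - <<'E'
import cv2,numpy as np
im=cv2.imread("pics/w1.png")[60:310,205:360]
im=np.clip(im.astype(float)*2.2,0,255).astype(np.uint8)
a=cv2.resize(im[40:140],None,fx=5,fy=5,interpolation=cv2.INTER_CUBIC); cv2.imwrite("pics/w1c.png",a)
s=cv2.imread("pics/scene0.png")[205:265,278:343].astype(float)*2.2
cv2.imwrite("pics/s1c.png",cv2.resize(np.clip(s,0,255).astype(np.uint8),None,fx=9,fy=9,interpolation=cv2.INTER_CUBIC))
E
```

```text
wrist dark [281.7  72.8] 725 circ 278.5 74.0 21.0 [260  61  38  24]
wrist dark [279.  153.7] 3817 circ 278.5 155.5 37.3 [245 119  69  74]
wrist dark [277.8 248.9] 188 circ 277.5 259.5 23.5 [254 243  48  19]
wrist dark [277.  272.8] 904 circ 277.3 273.0 17.2 [261 256  33  35]
top dark [265.5 261.1] 350 circ 265.1 261.1 10.9 [256 251  21  21]
top dark [242.6 259. ] 66 circ 243.0 259.0 5.8 [240 254   7  11]
top dark [308.2 263.6] 107 circ 308.3 263.6 5.8 [303 258  12  12]
scene dark [324.8 213. ] 48 circ 324.7 213.0 3.8 [321 210   8   7]
scene dark [303.9 229.6] 190 circ 303.6 228.0 9.1 [296 220  16  18]
scene dark [289.9 253.7] 60 circ 290.0 254.0 4.5 [286 250   9   9]
```

View pics/w1c.png

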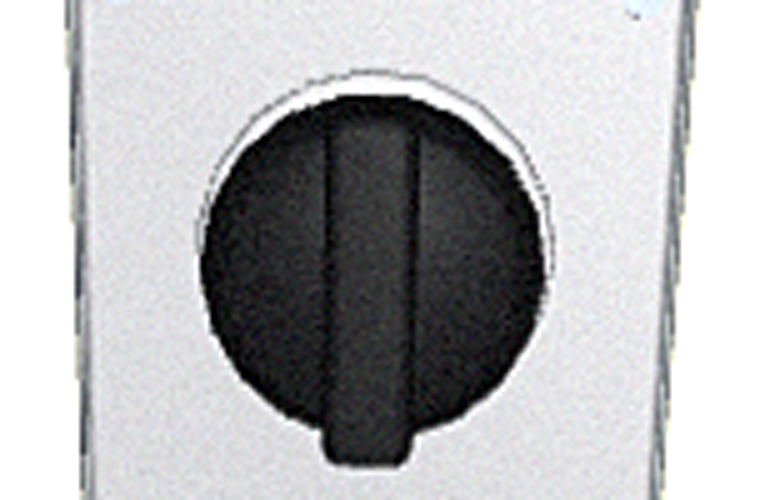

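View pics/s1c.png

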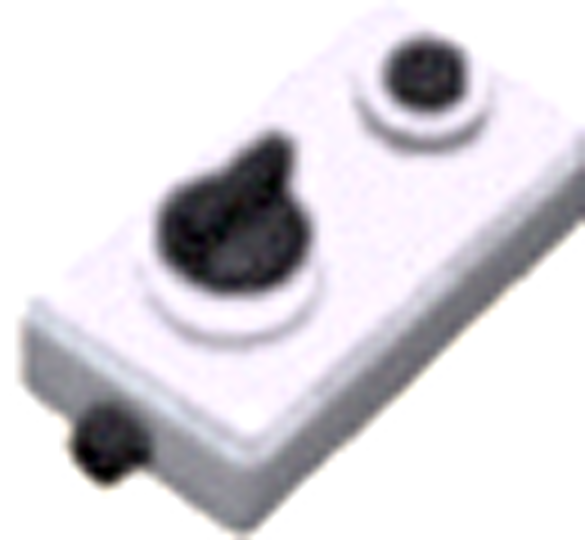

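```bash
cat >> m.py <<'E'
d=np.load("pics/w1.npy"); 
def cloud(x0,y0,x1,y1):
    return np.array([back("wrist",u,v,d[v,u],C["wrist"]) for v in range(y0,y1) for u in range(x0,x1) if d[v,u]>0])
print("cam",-C["wrist"][1].T@C["wrist"][2])
p=cloud(240,110,320,200); b=p[p[:,2]>0.1]; print("bar",len(b),b.mean(0),b.min(0),b.max(0)); r=cv2.minAreaRect(b[:,:2].astype(np.float32)*1000); print(r); w=cv2.boxPoints(r); print(w)
dm=p[(p[:,2]>0.075)]; print("head",cv2.minEnclosingCircle((dm[:,:2]*1000).astype(np.float32)),dm.min(0),dm.max(0))
p=cloud(255,250,300,295); c=p[p[:,2]>0.0735]; print("reset",len(c),c.mean(0),np.median(c[:,2]),cv2.minEnclosingCircle((c[:,:2]*1000).astype(np.float32)))
rs,e=tri([("wrist",277.1,273),("top",308.2,263.6),("scene",324.8,213)]); print("tri reset",rs,abs(e).max())
rs,e=tri([("wrist",277.1,273),("top",308.2,263.6)]); print("tri reset wt",rs,abs(e).max())
p=cloud(205,60,360,310); t=p[(p[:,2]>0.052)&(p[:,2]<0.058)]; r=cv2.minAreaRect(t[:,:2].astype(np.float32)*1000); print("box",r)
c0=np.array(r[0])/1000; print(cv2.boxPoints(r))
for z,u,v in((.107,279.4,124.4),(.107,278.4,193),(.077,277.1,273)):print(plane("wrist",u,v,z,C["wrist"]))
print(plane("top",265.3,261.1,.088,C["top"]),plane("top",308.2,263.6,.077,C["top"]))
E
python3 m.py|tail -22
```

```text
scene dark [303.9 229.6] 190 circ 303.6 228.0 9.1 [296 220  16  18]
scene dark [289.9 253.7] 60 circ 290.0 254.0 4.5 [286 250   9   9]
cam [0.48262344 0.05128758 0.31908252]
bar 1279 [0.47672985 0.02344425 0.10502642] [ 0.46919677 -0.00063278  0.10071299] [0.48363354 0.04551527 0.10723901]
((476.6655578613281, 22.373184204101562), (46.016075134277344, 11.995914459228516), 85.65699768066406)
[[ 4.68942474e+02 -1.14580154e-01]
 [ 4.80903961e+02 -1.02299690e+00]
 [ 4.84388641e+02  4.48609467e+01]
 [ 4.72427155e+02  4.57693634e+01]]
head ((476.5823059082031, 22.431507110595703), 24.82670783996582) [ 0.45185985 -0.00162667  0.07572666] [0.50093522 0.04691518 0.10723901]
reset 734 [ 0.46968967 -0.0765052   0.07510769] 0.07512182686076863 ((469.9095764160156, -76.85010528564453), 13.741329193115234)
tri reset [ 0.47008786 -0.0763701   0.0733515 ] 0.001033302537768302
tri reset wt [ 0.46960306 -0.07737727  0.06915208] 9.375477658035702e-05
box ((473.369384765625, -22.380088806152344), (183.551513671875, 93.64949798583984), 85.99951171875)
[[ 420.25598  -110.66551 ]
 [ 513.6773   -117.19896 ]
 [ 526.4828     65.905334]
 [ 433.06146    72.43878 ]]
[0.47829903 0.04403574 0.107     ]
[4.75494107e-01 3.81727939e-04 1.07000000e-01]
[ 0.47010272 -0.07333922  0.077     ]
[0.47712287 0.02278204 0.088     ] [ 0.46979304 -0.07695705  0.077     ]
```

The measurements agree with the description:

| Item | Measured | Expected |
|---|---|---|
| Bar top | centre (0.4767, 0.0224), z 0.107, 46.0 x 12.0 mm, tilted 4.3° | 0.107 m, 46 x 12 mm |
| Head diameter | 49.7 mm | 50 mm |
| Reset centre | (0.4696, -0.0769), diameter 27.5 mm | 28 mm across |
| Stop to reset distance | 99.5 mm | 100 mm |

The reset height reads 0.075 by depth, and triangulation gives 0.069–0.073, against 0.077 in the text. The top/wrist baseline is weak there, so I'll rely on contact. Next: shut the fingers and press the stop.

```bash
cat >> h.py <<'E'
from scipy.spatial.transform import Rotation as Ro
A=np.array([0.4767,0.0224]); by=np.array([0.0757,0.9971]); bx=np.array([0.9971,-0.0757])
M=np.column_stack([[*by,0],[*bx,0],[0,0,-1]]); Q=Ro.from_matrix(M).as_quat()[[3,0,1,2]]
def P(x,y,ztip): return [*(A+bx*x+by*y),ztip+env.nose_length]
def st(m=""):
    s=env.get_state(); R=s["tcp_pos"]; l=np.array(R[:2])-A
    print(m,"t",round(s["time"],2),"x,y,ztip mm",np.round([l@bx*1e3,l@by*1e3,(R[2]-env.nose_length)*1e3],1),"F",np.round(s["force"],1),"T",np.round(s["torque"],2),"op",round(s["opening"],4))
def pic(n,f):
    im,d=camera(n); cv2.imwrite(f"pics/{f}.png",im); np.save(f"pics/{f}.npy",d); return im,d
E
python3 - <<'E'
from h import *
print(np.linalg.det(M))
env.grip(0,20); st("shut")
env.movel(P(0,0,0.125),velocity=0.15,rot=Q); st("above")
pic("wrist","w2"); pic("scene","s2")
E
```

```text
0.9999389
shut t 3.82 x,y,ztip mm [  5.8 -43.6 178.2] F [-1.1 -0.1 -0.5] T [0.02 0.   0.03] op 0.0001
above t 4.42 x,y,ztip mm [  0.3  -0.3 125.2] F [ 0.1 -0.3  0.8] T [-0.05 -0.    0.01] op -0.0002
```

```bash
python3 -c "
import cv2,numpy as np
a=cv2.imread('pics/w2.png'); b=cv2.imread('pics/s2.png')[150:270,240:400]
b=cv2.resize(b,(560,420)); cv2.imwrite('pics/m2.png',cv2.resize(np.hstack([a,b]),(800,300)))"
```

```text
(no output)
```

View pics/m2.png

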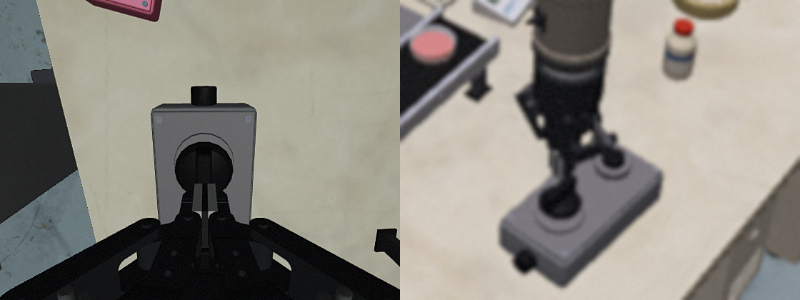

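The left panel shows the shut fingertips centred over the bar at (204,190), with the mushroom behind them. Pressing now.

```bash
python3 - <<'E'
from h import *
for z in (0.110,0.106,0.104,0.102,0.100,0.098,0.0965,0.0955):
    r=env.movel(P(0,0,z),velocity=0.02,stop_force=9); st(f"{z} {r}")
    if r: break
E
```

```text
0.11 False t 5.42 x,y,ztip mm [1.0e-01 0.0e+00 1.1e+02] F [-0.5 -1.7  0.3] T [-0.06  0.03 -0.01] op 0.0004
0.106 False t 5.78 x,y,ztip mm [4.000e-01 1.000e-01 1.062e+02] F [ 0.1 -0.4  3.5] T [ 0.02 -0.14 -0.  ] op 0.0001
0.104 False t 6.03 x,y,ztip mm [4.000e-01 1.000e-01 1.042e+02] F [ 0.6 -0.3  2.5] T [ 0.09 -0.19 -0.03] op 0.0001
0.102 False t 6.28 x,y,ztip mm [3.000e-01 1.000e-01 1.022e+02] F [0.3 0.5 4.4] T [-0.01 -0.18  0.05] op 0.0001
0.1 False t 6.53 x,y,ztip mm [-0.1  0.  99.9] F [1.9 0.3 1.1] T [ 0.03 -0.22 -0.05] op -0.0001
0.098 False t 6.78 x,y,ztip mm [-0.1  0.  98. ] F [1.  0.1 4.3] T [ 0.01 -0.07  0.02] op 0.0001
0.0965 False t 7.03 x,y,ztip mm [ 0.1  0.  97. ] F [-1.   0.2 10.6] T [-0.06  0.31  0.02] op 0.0003
0.0955 False t 7.28 x,y,ztip mm [ 0.4  0.1 96.8] F [-4.  -0.2 18.9] T [-0.08  0.85  0.02] op -0.0002
```

The force jumps to 19 N at tip z 97 mm, which is the bottom stop (107 − 10). Lifting off to check that it latched.

```bash
python3 - <<'E'
from h import *
env.movel(P(0,0,0.125),velocity=0.05)
env.movel(P(0,-45,0.16) if 0 else P(0,-0.06,0.17),velocity=0.2); st()
im,d=pic("wrist","w3"); C=cal("wrist")
p=np.array([back("wrist",u,v,d[v,u],C) for v in range(60,330) for u in range(200,360) if d[v,u]>0])
l=np.column_stack([(p[:,:2]-A)@bx,(p[:,:2]-A)@by,p[:,2]])*1e3
b=l[(abs(l[:,0])<4)&(abs(l[:,1])<20)]; print(np.percentile(b[:,2],[5,50,95]))
tips=l[(l[:,2]>120)&(l[:,2]<260)]; 
for z in range(165,230,8):
    q=tips[(tips[:,2]>z)&(tips[:,2]<z+8)]
    if len(q): print(z,len(q),q.min(0).round(1),q.max(0).round(1))
E
python3 -c "
import cv2;cv2.imwrite('pics/w3c.png',cv2.imread('pics/w3.png'))"
```

```text
t 8.54 x,y,ztip mm [ -0.2 -59.5 169.6] F [-0.   0.2 -0.6] T [-0.01  0.02  0.04] op -0.0
[96.48375789 97.69230376 98.81031408]
165 43 [ -6.2 -48.6 171.1] [  6.  -47.6 173. ]
173 424 [-13.4 -52.8 173. ] [ 13.3 -47.3 181. ]
181 560 [-13.6 -53.1 181. ] [ 13.6 -47.4 189. ]
189 666 [-13.6 -52.8 189. ] [ 13.6 -47.1 197. ]
197 660 [-13.7 -62.9 197. ] [ 13.5 -47.1 205. ]
205 953 [-29.2 -62.  205. ] [ 24.4 -44.7 213. ]
213 2125 [-29.  -55.9 213. ] [ 24.3 -44.7 221. ]
221 1030 [-27.  -50.1 221. ] [ 22.6 -44.9 226.6]
```

View pics/w3.png

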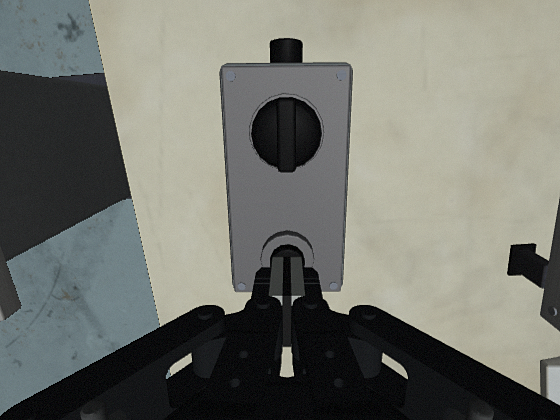

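The button is latched: the bar top reads about 98–99 mm with the hand off and the bar straight (mushroom at (287,133), not turned). Next I need the exact fingertip outline before pushing sideways.

```bash
python3 - <<'E'
from h import *
C=cal("wrist"); d=np.load("pics/w3.npy")
p=np.array([back("wrist",u,v,d[v,u],C) for v in range(200,330) for u in range(220,350) if d[v,u]>0])
T=np.array(env.get_state()["tcp_pos"]); l=np.column_stack([(p[:,:2]-T[:2])@bx,(p[:,:2]-T[:2])@by,p[:,2]-T[2]+env.nose_length])*1e3
for z in range(0,24,2):
    q=l[(l[:,2]>z)&(l[:,2]<=z+2)]
    for lo,hi in((0,6.5),(6.5,20)):
        k=q[(abs(q[:,0])>lo)&(abs(q[:,0])<hi)]
        if len(k): print(z,(lo,hi),len(k),"x",k[:,0].min().round(1),k[:,0].max().round(1),"y",k[:,1].min().round(1),k[:,1].max().round(1))
im=cv2.imread("pics/w3.png")[225:365,200:375]; cv2.imwrite("pics/w3t.png",cv2.resize(np.clip(im.astype(float)*2,0,255).astype(np.uint8),None,fx=4,fy=4,interpolation=cv2.INTER_CUBIC))
E
```

```text
0 (0, 6.5) 3 x 0.6 5.7 y 10.5 10.5
2 (0, 6.5) 45 x -5.8 6.1 y 10.3 11.3
2 (6.5, 20) 1 x 6.5 6.5 y 11.2 11.2
4 (0, 6.5) 58 x -6.2 6.5 y 10.3 11.4
4 (6.5, 20) 20 x -11.2 11.9 y 6.2 11.2
6 (0, 6.5) 51 x -6.0 6.4 y 10.2 11.3
6 (6.5, 20) 46 x -12.3 13.1 y 6.4 10.5
8 (0, 6.5) 62 x -6.0 6.3 y 10.2 11.6
8 (6.5, 20) 71 x -12.7 13.5 y 6.2 10.8
10 (0, 6.5) 60 x -5.9 6.2 y 10.3 11.5
10 (6.5, 20) 64 x -12.9 13.7 y 6.1 11.0
12 (0, 6.5) 57 x -6.2 6.2 y 10.3 11.5
12 (6.5, 20) 71 x -13.2 14.0 y 5.9 10.8
14 (0, 6.5) 70 x -6.1 6.5 y 10.3 11.4
14 (6.5, 20) 89 x -12.9 13.8 y 6.1 11.3
16 (0, 6.5) 76 x -6.0 6.0 y 10.2 11.5
16 (6.5, 20) 57 x -13.2 14.0 y 5.8 11.2
18 (0, 6.5) 57 x -5.9 6.4 y 10.3 11.5
18 (6.5, 20) 82 x -13.0 13.8 y 6.2 10.7
20 (0, 6.5) 74 x -5.9 6.3 y 10.0 11.5
20 (6.5, 20) 84 x -13.1 14.0 y 6.1 11.3
22 (0, 6.5) 84 x -6.1 6.2 y 10.2 11.7
22 (6.5, 20) 86 x -13.0 13.8 y 6.1 11.0
```

View pics/w3t.png

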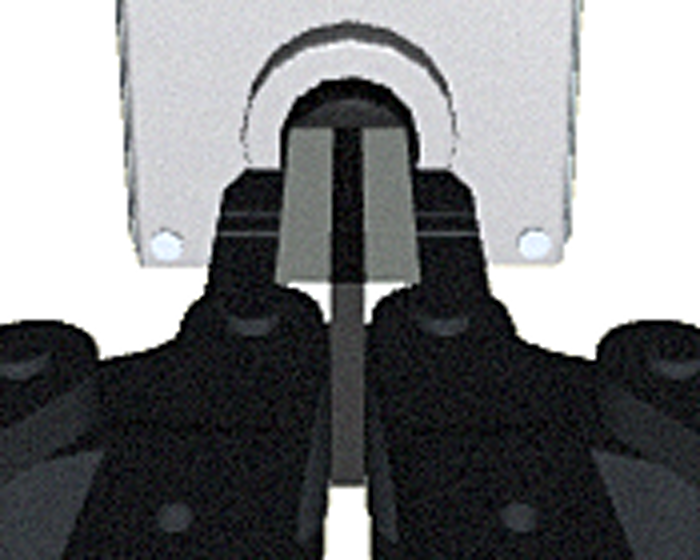

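The fingertip outline is pads ±6 mm (across the bar) by ±11 mm, with the finger backs at ±13.5 by ±6 mm from about 6 mm above the tip. I'll push the bar's +y end toward +x with the outside of the shut fingers. The contact corner is 14 mm out, so the finger centre at x ≈ -9.7 mm gives about 0.7 rad.

```bash
cat >> h.py <<'E'
def barstate(f):
    im,d=pic("wrist",f); C=cal("wrist")
    p=np.array([back("wrist",u,v,d[v,u],C) for v in range(20,400,1) for u in range(120,480,1) if d[v,u]>0])
    l=np.column_stack([(p[:,:2]-A)@bx,(p[:,:2]-A)@by,p[:,2]])*1e3
    T=np.array(env.get_state()["tcp_pos"][:2])-A; tx,ty=T@bx*1e3,T@by*1e3
    near=(abs(l[:,0]-tx)<16)&(abs(l[:,1]-ty)<14)
    b=l[(np.hypot(l[:,0],l[:,1])<24)&(l[:,2]>91)&(l[:,2]<112)&~near]
    if len(b)<20: print("few",len(b)); return
    r=cv2.minAreaRect(b[:,:2].astype(np.float32)); vx,vy=cv2.fitLine(b[:,:2].astype(np.float32),cv2.DIST_L2,0,.01,.01)[:2].ravel()
    print("bar n",len(b),"z95",np.percentile(b[:,2],95).round(1),"twist",round(float(np.arctan(vx/vy)),3),"rect",np.round(r[1],1))
E
python3 - <<'E'
from h import *
barstate("w4")
env.movel(P(-.027,.020,0.13),velocity=0.2)
env.movel(P(-.027,.020,0.0885),velocity=0.08,stop_force=6); st("down")
for x in (-.020,-.016,-.0128,-.0113):
    r=env.movel(P(x,.020,0.0885),velocity=0.03,stop_force=10); st(f"{x} {r}")
    if r: break
barstate("w5"); pic("scene","s5")
E
python3 -c "
import cv2,numpy as np
a=cv2.imread('pics/w5.png'); b=cv2.imread('pics/s5.png')[170:275,250:390]
b=cv2.resize(b,(560,420)); cv2.imwrite('pics/m5.png',cv2.resize(np.hstack([a,b]),(800,300)))"
```

```text
bar n 1412 z95 98.9 twist -0.01 rect [11.9 46.1]
down t 9.93 x,y,ztip mm [-26.7  19.8  88.7] F [-0.6  0.2 -0.2] T [ 0.05 -0.03  0.01] op 0.0001
-0.02 False t 10.31 x,y,ztip mm [-19.6  20.1  88.7] F [ 0.4 -1.1  0.2] T [-0.   -0.01 -0.03] op -0.0
-0.016 False t 10.59 x,y,ztip mm [-16.   20.3  88.5] F [-2.8  3.3  1.6] T [0.41 0.36 0.02] op 0.0001
-0.0128 False t 10.85 x,y,ztip mm [-12.7  20.2  88.6] F [-2.9  2.8  3.2] T [0.52 0.54 0.01] op 0.0003
-0.0113 False t 11.1 x,y,ztip mm [-11.3  20.   88.5] F [-3.1  3.4  3.2] T [0.53 0.6  0.04] op -0.0002
bar n 928 z95 104.1 twist 0.584 rect [46.2 12.1]
```

View pics/m5.png

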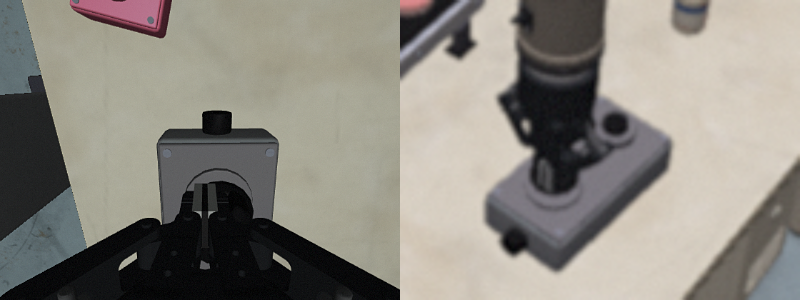

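The left panel shows the fingers at (205,195) turning the bar. Twist reads 0.58 and the bar has risen to about 104 mm, so the latch is freeing. A little further to be sure, then back off.

```bash
python3 - <<'E'
from h import *
r=env.movel(P(-.0098,.020,0.0900),velocity=0.02,stop_force=10); st(f"{r}")
barstate("w6")
env.movel(P(-.0275,.0205,0.0905),velocity=0.04); st("back")
env.movel(P(-.0275,.0205,0.13),velocity=0.1)
env.movel(P(0,-0.06,0.17),velocity=0.2); st("off"); barstate("w7")
E
```

```text
False t 11.46 x,y,ztip mm [-9.8 19.9 90. ] F [-3.4  2.6  2. ] T [0.47 0.64 0.01] op 0.0002
bar n 883 z95 105.6 twist 0.61 rect [45.2 12.1]
back t 12.1 x,y,ztip mm [-27.3  20.4  90.6] F [-0.1  0.1  0.6] T [ 0.03 -0.03 -0.05] op 0.0002
off t 13.26 x,y,ztip mm [ -0.7 -59.2 169.1] F [-0.4  1.   0.2] T [0.02 0.04 0.01] op 0.0003
bar n 1457 z95 106.2 twist -0.01 rect [11.5 45.5]
```

View pics/w7.png

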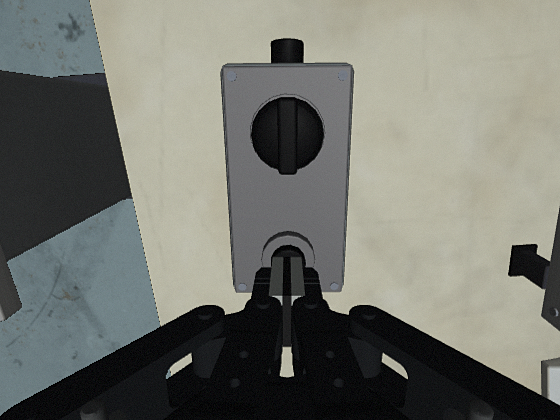

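```bash
python3 - <<'E'
from h import *
import pickle
barstate("w8")
def f(n,C):
    d=np.load(f"pics/{n}.npy"); p=np.array([back("wrist",u,v,d[v,u],C) for v in range(60,230) for u in range(200,360)])
    l=np.column_stack([(p[:,:2]-A)@bx,(p[:,:2]-A)@by,p[:,2]])*1e3
    b=l[(abs(l[:,0])<4)&(abs(l[:,1])<20)]; print(n,np.percentile(b[:,2],[5,50,95]).round(2))
    for s in((12,20),(-20,-12)):
      b=l[(abs(l[:,0])<4)&(l[:,1]>s[0])&(l[:,1]<s[1])]; print(n,np.median(b[:,2]).round(2))
    b=l[(abs(abs(l[:,0])-35)<8)&(abs(l[:,1])<20)]; print(n,"box",np.median(b[:,2]).round(2))
f("w1",pickle.load(open("pics/w1.pkl","rb"))); f("w8",cal("wrist")); f("w3",cal("wrist"))
E
```

```text
bar n 1490 z95 106.3 twist -0.014 rect [11.8 45.7]
w1 [104.23 105.32 106.39]
w1 105.36
w1 105.28
w1 box 53.35
w8 [104.33 105.48 309.95]
w8 105.95
w8 105.41
w8 box 53.37
w3 [ 96.27  97.58 309.95]
w3 97.99
w3 97.43
w3 box 52.77
```

The stop is fully up again: bar median is 105.5 mm now, 105.3 at the start and 97.6 when latched, with twist about 0. Now the reset button.

```bash
python3 - <<'E'
from h import *
env.movel(P(0.0002,-.0997,0.095),velocity=0.15); st("above")
for z in (.080,.077,.075,.073,.072,.071,.0705,.070,.0695):
    r=env.movel(P(0.0002,-.0997,z),velocity=0.03,stop_force=9); st(f"{z} {r}")
    F=env.get_state()["force"][2]
    if r or F>9: break
env.dwell(0.2); st("hold")
E
```

```text
above t 14.07 x,y,ztip mm [  0.5 -99.1  95.3] F [-0.5  0.1  0.8] T [ 0.02 -0.05  0.05] op 0.0001
0.08 False t 14.72 x,y,ztip mm [  0.2 -99.7  79.9] F [-0.2  1.   0. ] T [ 0.03 -0.02 -0.03] op 0.0
0.077 False t 14.97 x,y,ztip mm [  0.4 -99.7  77. ] F [0.9 0.2 1. ] T [ 0.01 -0.1  -0.04] op -0.0002
0.075 False t 15.22 x,y,ztip mm [  0.4 -99.7  75.1] F [ 0.3 -0.2  2. ] T [-0.02 -0.11 -0.02] op -0.0001
0.073 False t 15.47 x,y,ztip mm [  0.4 -99.7  73. ] F [-0.2  0.9  2.7] T [-0.08 -0.13 -0.01] op 0.0001
0.072 False t 15.72 x,y,ztip mm [  0.4 -99.7  72.1] F [ 0.4 -0.3  3.4] T [-0.01 -0.18  0.01] op -0.0001
0.071 False t 15.97 x,y,ztip mm [  0.4 -99.7  71.1] F [ 1.  -0.8  4.3] T [-0.03 -0.16  0.  ] op 0.0003
0.0705 False t 16.23 x,y,ztip mm [  0.5 -99.7  71. ] F [-0.4 -0.6  9.2] T [-0.01  0.12 -0.02] op -0.0003
hold t 16.43 x,y,ztip mm [  0.5 -99.7  71. ] F [-1.2 -0.   9. ] T [-0.04  0.18  0.  ] op 0.0001
```

The reset hit its bottom stop at 71.0 mm, with force rising from 4.3 to 9 N. Releasing and checking everything.

```bash
python3 - <<'E'
from h import *
env.movel(P(0.0002,-.0997,0.095),velocity=0.05)
env.movel(P(0,-0.1,0.2),velocity=0.2)
env.movel(P(-.02,-0.15,0.2),velocity=0.2); st("off")
im,d=pic("wrist","w9"); C=cal("wrist")
p=np.array([back("wrist",u,v,d[v,u],C) for v in range(20,400) for u in range(120,480) if d[v,u]>0])
l=np.column_stack([(p[:,:2]-A)@bx,(p[:,:2]-A)@by,p[:,2]])*1e3
b=l[(abs(l[:,0])<4)&(abs(l[:,1])<20)&(l[:,2]<150)]; print("bar",np.median(b[:,2]))
b=l[(np.hypot(l[:,0],l[:,1]+99.7)<9)&(l[:,2]<120)]; print("reset",len(b),np.median(b[:,2]))
b=l[(abs(abs(l[:,0])-35)<8)&(abs(l[:,1]+40)<20)&(l[:,2]<120)]; print("box",np.median(b[:,2]))
a,_=pic("top","t9"); s,_=pic("scene","s9"); 
cv2.imwrite("pics/m9.png",cv2.resize(np.hstack([a,s]),(800,300)))
o=cv2.imread("pics/top0.png").astype(int)
for n,(x0,y0,x1,y1) in dict(dishes=(195,125,345,175),b=(130,200,170,240),c=(390,225,425,255)).items(): print(n,abs(a[y0:y1,x0:x1]-o[y0:y1,x0:x1]).mean().round(2))
E
```

```text
off t 18.16 x,y,ztip mm [ -20.9 -150.5  198.6] F [ 0.2  0.9 -0.1] T [ 0.03 -0.02  0.03] op 0.0001
bar 105.0512170638817
reset 412 75.62718078880772
box 53.669517577158764
dishes 3.02
b 5.09
c 5.14
```

View pics/m9.png

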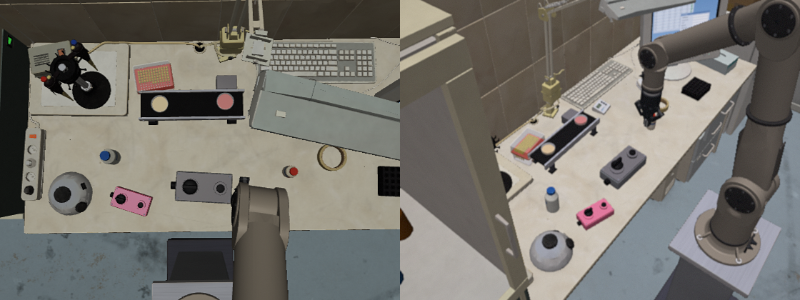

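View pics/w9.png

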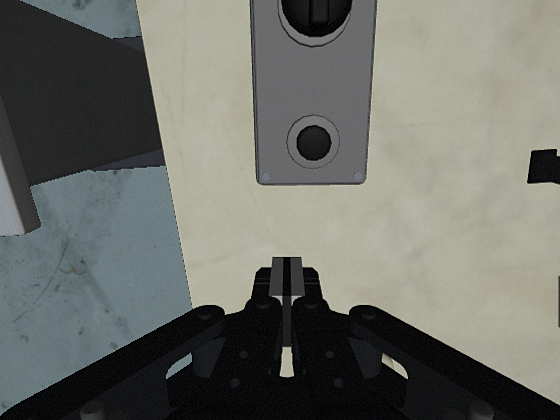

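The wrist view shows the reset at (314,143) back out: 75.6 mm now, 75.1 at the start. The stop is up at (315,8). In the top and scene views the dishes and bottles stand where they were, with only noise-level differences, and the arm touches nothing.

```bash
python3 - <<'E'
from h import *
job.job_done(); st("done")
E
```

```text
the job is handed in; nothing more can be done
the job is handed in; nothing more can be done
```

The job is done and handed in. The last clock reading before hand-in was 18.2 s, with the arm clear of everything.

- **Stop pressed:** I pushed the stop button on the grey box to its bottom stop with shut fingertips. It reached about 10 mm of travel, peaking at 19 N against the stop. With the hand off it stayed latched: bar top 98.9 mm, expected 99 mm.
- **Stop released:** I turned the bar clockwise with the outside of the shut fingers. The last measured twist was about 0.61 rad. It popped up and turned back to 0: bar median 105.5 mm, 105.3 mm at the start.
- **Reset pressed:** With the stop already up, I pressed the reset fully in (tip at 71.0 mm, 9 N at its stop) and let it come back out (75.6 mm, 75.1 mm at the start).
- **Dishes and bottles:** They look unmoved in the top view, where image differences are only 3 to 5 grey levels.

**Disagreements:** Depth heights read 1 to 2 mm lower than the text throughout. Triangulating the reset height gave 69 to 73 mm against 77 mm in the text, so I relied on contact there, which matched the text's heights.

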